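Set the click dial of a bookbinder's gauge and square a book block to it

ROBOT

A 7-joint arm with a two-finger parallel gripper is mounted at the origin on the work surface. World frame = base frame: x ahead of the robot, y to its left, z up, the work surface at z = 0. Lengths are in m, angles in rad, forces in N, time in s.
With the tool pointing down it reaches from about 0.425 to 0.925 m from the base axis. Payload 6.8 kg.
Tool frame: the origin (TCP) lies on the centre line of the jaws, within the pads' length; the fingertips stand 14 mm ahead of it and the grasp point (between the pads) lies 5 mm behind it (bot.finger_overhang is the distance from the TCP to the fingertips, in m); z points along the fingers, y is the line along which they close (so a half turn about z gives the same grasp; the last joint's range is limited). The gripper opens to 85 mm and grips with 20 to 120 N. Pads are 22 mm wide; open, the fingers measure 114 mm over their backs; the gripper's body (76 mm by 85 mm) begins 54 mm behind the grasp point. The pads swing forward as they close: fully open they stand 13 mm farther back than shut.
Start: joints at [-1.276, 0.477, 0.022, 1.555, -0.011, 1.109, -0.083], TCP at [0.265, 0.621, 0.21] pointing down, gripper open.
Joint ranges: [-2.96, 2.96], [-0.34, 2.1], [-1.41, 1.46], [0.24, 2.44], [-1.37, 4.51], [0.17, 1.92], [-2.96, 2.96]. Speed limits (rad/s): [2.39, 2.39, 3.14, 3.14, 3.14, 3.14, 3.14].

INTERFACE

Orientations are given as a unit quaternion [w, x, y, z].
In Python, from station import bot gives the robot as it stands.
- The arm moves only by the shell command python3 -m inch 'ROWS' [OPENING] [FORCE]. ROWS is JSON, a list of rows, each a list of 4 numbers: the shift along the tool's x, y, z in m, then the turn about the tool's z in degrees. A call has 1 to 12 rows; each row shifts and turns the commanded pose from where the row before left it, along the tool's axes as they then stand; what a row does not reach is not made up. A row lasts 1/10 s, in which the tool goes at most 50 mm and 8.59 degrees, less where a joint would pass 70% of its speed; a pose out of reach is approached as far as the arm can. A call is refused whole if a number of a shift passes 0.05 or a number of a turn 8.59, either way. A call with a gripper value outside its range is refused whole. OPENING is the finger opening in m, from 0 to 0.0854, set as the call begins (- or left out, the last holds). The fingers move at their own pace and stop on an object; FORCE is the grip in N (left out, the last holds). Time passes only in rows, so rows that do not move let the fingers close. It gives the time, the measured TCP pose, the force, the opening and the grip force at its end, in the units of the state.
- bot.get_obs(): the state, without advancing time (a new reading comes with each control period).
- bot.read_camera(name): name is "scene" or "top"; returns a dict with "color" (420x560x3 uint8, red, green, blue), "mtx" (3x3 intrinsics, pixels), "dist_coeffs" ([k1, k2, p1, p2, k3] as OpenCV has them; the pictures are not rectified), "world_from_camera" (4x4, takes a point from camera to world coordinates). Camera axes: x right, y up, looking along -z (the intrinsics and any distortion apply to the point x, -y, -z); pixel columns grow to the right and rows downward; lengths in m; the calibration is good to about 2 mm. A picture is of the moment at which its call begins. There is no depth.
- bot.hand_in(): hands the job in; it is judged then, once.
The state is a dict: "t": time; "q": joint angles; "joint_vel": joint speeds; "joint_torque": joint torques, N m; "eef_pos": TCP position; "tool_rot": TCP orientation; "contact_force": force on the tool from outside, world axes, zero at the start; "torque": the same for the moment, N m; "gripper_width": opening from 0.0 (shut) to 1.0 (fully open); "grasp_force": force on a finger pad.
Only numpy, scipy, OpenCV 4.12 (cv2) and the standard library are available. Lean on these libraries where they do the work, as an engineer would, in place of code of your own. Each camera call takes 0.05 s, during which the arm holds its last target. There are 200 camera calls.

TASK

On the bookbinding gauge, turn the dial clockwise to its fifth click after the home mark (the long broad tick counts as zero, each click is one tick). Then slide the book block along the bed, keeping it flat, until its spine rests flush and square against the metal gauge bar with its full width on the bar. Leave the dial on that click and the other things on the bench where they are.

Things in the scene. Friction and masses are not known exactly. Their poses are not given: they have to be found in the camera images.
- gauge: The fixed grey gauge. Origin on the table under it; its x runs from the bed's near edge (x = -160 mm) to its far edge (+150), y to the left, z up. The bed spans y = -190 to +90 mm, its top 25 mm above the table. Left of it a housing 150 x 150 mm, 45 mm high, carries the dial (axis at x = -30, y = +165). Dark ticks around the dial mark clicks 0 to 8; the home tick is longer and broader.
- dial (a joint): Dial angle (rad), 0 at home, growing clockwise from above; a click every 0.5236 (30 deg), clicks 0 to 8, fifth = 2.618. It starts on one of clicks 0 to 3. Between clicks it resists (up to 0.3 N m, 7 N at the post); past half-way it jumps by itself into the next click, and stays there when let go. Each click moves the gauge bar 4 mm along the gauge's +x.
- dial_axis (a point): On the dial's vertical turning axis, at the top face of the dial disc (aluminium, 102 mm diameter, 14 mm thick, top face 62 mm above the table). A dark hub of 28 mm diameter rises 6 mm above the face.
- dial_post (a point): The dial's upright steel finger post and pointer, 14 mm in diameter, 42 mm from the axis, rising 35 mm above the disc (top 97 mm above the table); it can be pushed round from either side. The point is on its centre line, half-way up its free height. At home the post points to the gauge's -x.
- bar_face (a point): Centre of the near face of the gauge bar: aluminium, 240 mm long along the gauge's y, 22 mm thick, its top 37 mm above the bed. The frame's x points square out of its back, away from the block; y to the left. At dial home it is at x = 55, y = -50, z = 43 mm in the gauge's frame. Only the dial moves the bar; a push of 20 N does not.
- block: The loose book block (pages between brown boards, grey cloth on the spine), 110 mm deep (its x) by 160 mm wide (its y) by 36 mm high, about 0.3 to 0.6 kg, lying on the bed short of the gauge bar, turned up to 0.25 rad to it. Origin at the centre of its underside.
- block_centre (a point): Centre of the book block, half-way up.
- block_spine (a point): Centre of the block's spine face, its far (+x) face which is to meet the gauge bar; the frame's x points out of that face.
- flask: Bystander: a dark blue flask with a steel cap, 70 mm in diameter, 240 mm high. Origin at its underside.
- book: Bystander: a brown bound book 150 x 105 x 34 mm. Origin at the centre of its underside.
- dispenser: Bystander: a black tape dispenser 120 x 50 x 76 mm. Origin at the centre of its underside.
- hammer: Bystander: a hammer lying on the bench. Origin under it.
Things that resemble listed ones, but are neither listed nor needed, are in the scene too. There is more than one size of the block; the one meant has the size given above.

How it is judged:
On the way, in this order (a step that is already met when the one before it is completed fails the run):
1. the dial rests on its fifth click (within 0.12 rad) (value of joint dial between 2.498 and 2.738 rad and velocity of joint dial between -0.1 and 0.1 rad/s), for 0.3 s.
2. the book block lies flush and square against the gauge bar (x of block_spine in the frame of bar_face between -0.003 and 0.003 m and y of block_spine in the frame of bar_face between -0.04 and 0.04 m and z of block_centre in the frame of gauge between 0.038 and 0.048 m and angle between the x axis of block_spine and the x axis of bar_face, either way round below 0.025 rad and linear speed of block below 0.01 m/s), for 0.2 s.
At the end, for the whole second after the job is handed in: The dial rests on its fifth click (2.618 rad within 0.12); the book block lies flat on the bed at rest, its spine within 3 mm of the gauge bar's face, square to it within 0.025 rad, and within 40 mm of the bar's middle so that its full width bears on the bar (all of step 1 and all of step 2); the robot touches nothing.
It fails at once if the book block is lifted off the bed or tipped (centre more than 12 mm up, or tilted over 0.3 rad) (z of block_centre in the frame of gauge above 0.055 m or angle between block's own z axis and vertical above 0.3 rad).
It fails at once if a bystander (flask, book, dispenser, hammer) is moved by more than 40 mm (distance of any of flask, book, dispenser, hammer from where it was at the start of the episode above 0.04 m).
It also fails if it takes over 54 s, if anything falls off the work surface, if the arm or the gripper's body presses on something with over 40 N, if the wrist force passes 120 N, or if a joint passes its speed limit or range.

## Working session

There is one attempt and no reset: what is moved stays moved. The work goes in short steps, Python scripts to look and compute and a shell command to move; the robot and the scene stay as the last step left them, time stands still between calls to the robot, and variables do not carry over. Pictures are saved under pics/ and viewed, at most 13 in all, crops included, and the job is handed in when it is done.

```bash
mkdir -p pics; ls
python3 - <<'E'
from station import bot
import cv2,numpy as np
o=bot.get_obs();print(o)
for n in("scene","top"):
    c=bot.read_camera(n);np.savez(f"{n}0.npz",**c)
    cv2.imwrite(f"pics/{n}0.png",cv2.resize(c["color"][:,:,::-1],(800,600)))
    print(n,c["mtx"],c["dist_coeffs"],c["world_from_camera"])
E
```

```text
pics
{'t': 0.0, 'q': array([-1.27611299,  0.4777944 ,  0.02234397,  1.55648071, -0.01150406,
        1.10929322, -0.08312281]), 'joint_vel': array([ 0.0003221 , -0.00151648, -0.00020412,  0.00104165, -0.00226753,
       -0.0033688 ,  0.00034157]), 'joint_torque': array([ 1.62850196e-03, -5.96453297e+01,  1.60866302e+00, -2.81178224e+01,
        1.24620119e-02,  9.40742641e-03, -2.60567691e-05]), 'eef_pos': array([0.26435292, 0.62038056, 0.20911731]), 'tool_rot': array([-1.17662766e-04,  2.00036452e-01,  9.79788020e-01, -9.16203328e-04]), 'contact_force': array([-0.12139792,  0.57587975, -0.30148049]), 'torque': array([0.04265286, 0.04743062, 0.02339277]), 'grasp_force': 0.0, 'gripper_width': 1.0022043855368257}
scene [[471.93715595   0.         282.25704784]
 [  0.         471.93715595 210.21082634]
 [  0.           0.           1.        ]] [0.01712522 0.         0.         0.         0.        ] [[-0.72315555 -0.41462816  0.55238533  1.17255933]
 [ 0.6906784  -0.4305645   0.58101425  0.73334485]
 [-0.00306736  0.80168429  0.59773982  0.85656851]
 [ 0.          0.          0.          1.        ]]
top [[428.64205389   0.         278.56775841]
 [  0.         428.64205389 212.40027571]
 [  0.           0.           1.        ]] [-0.06062678  0.          0.          0.          0.        ] [[-2.03636884e-02  9.91503359e-01 -1.28477275e-01  3.53700082e-01]
 [-9.99703166e-01 -2.19121905e-02 -1.06506517e-02  7.09051994e-04]
 [-1.33753754e-02  1.28222252e-01  9.91655259e-01  1.15921807e+00]
 [ 0.00000000e+00  0.00000000e+00  0.00000000e+00  1.00000000e+00]]
```

View pics/top0.png

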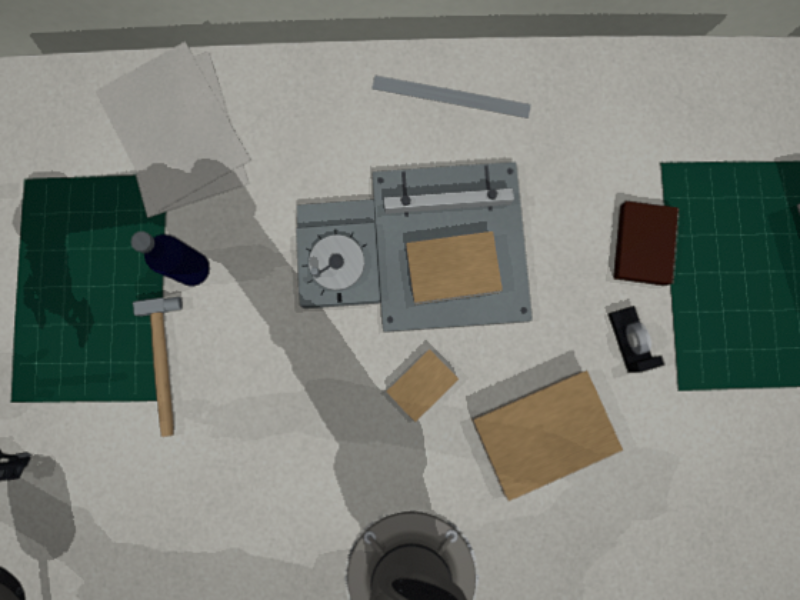

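View pics/scene0.png

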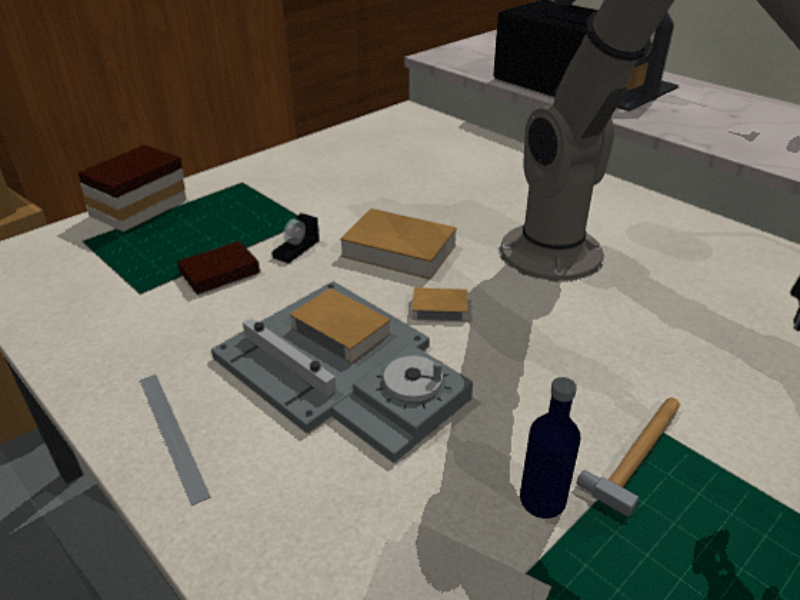

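The top view (800x600) shows the bed with corners near (372,166), (517,160), (531,320) and (384,331). The block is at (453,267), the bar at (450,198), the dial at (336,261) with its post at about (315,267), and the home tick at (339,297). The tan boards at (422,382) and (547,435) are the wrong sizes. The scene view agrees, with the post at (437,372).

```bash
cat > h.py <<'E'
import numpy as np,cv2
def load(n):
    d=np.load(n);return {k:d[k] for k in d.files}
def rays(c,p):
    p=np.asarray(p,float).reshape(-1,1,2)
    u=cv2.undistortPoints(p,c["mtx"],c["dist_coeffs"])[:,0]
    d=np.c_[u[:,0],-u[:,1],-np.ones(len(u))]@c["world_from_camera"][:3,:3].T
    return c["world_from_camera"][:3,3],d
def onz(c,p,z):
    o,d=rays(c,p);return o+d*((z-o[2])/d[:,2])[:,None]
def proj(c,X):
    T=np.linalg.inv(c["world_from_camera"]);X=np.atleast_2d(X)@T[:3,:3].T+T[:3,3]
    X=X*[1,-1,-1];return cv2.projectPoints(X,np.zeros(3),np.zeros(3),c["mtx"],c["dist_coeffs"])[0][:,0]
def cnts(m,lo,hi):
    cs,_=cv2.findContours(m.astype(np.uint8),cv2.RETR_EXTERNAL,cv2.CHAIN_APPROX_NONE)
    return [k for k in cs if lo<cv2.contourArea(k)<hi]
def rect(c,k,z):
    P=onz(c,k[:,0],z);r=cv2.minAreaRect((P[:,:2]*1000).astype(np.float32));return r,cv2.boxPoints(r)
E
python3 - <<'E'
from h import *
c=load("top0.npz");im=c["color"];hsv=cv2.cvtColor(im,cv2.COLOR_RGB2HSV)
s=.7
for x,y in((453,267),(450,240),(350,245),(450,202),(360,290),(300,150),(315,267),(505,250)):print((x,y),im[int(y*s),int(x*s)],hsv[int(y*s),int(x*s)])
tan=(hsv[...,0]<22)&(hsv[...,1]>90)&(hsv[...,2]>90)
for k in cnts(tan,800,99999):print("tan",cv2.minAreaRect(k)[0],rect(c,k,.061))
grey=(hsv[...,0]>85)&(hsv[...,0]<130)&(hsv[...,1]>20)&(hsv[...,1]<90)
g=cv2.morphologyEx(grey.astype(np.uint8),cv2.MORPH_CLOSE,np.ones((3,3)))
for k in cnts(g,3000,99999):print("grey",cv2.boundingRect(k),rect(c,k,.025))
cr=im[100:240,200:380];cv2.imwrite("pics/crop.png",cv2.resize(cr[:,:,::-1],(720,560),interpolation=cv2.INTER_CUBIC))
E
```

```text
(453, 267) [134 111  79] [ 17 105 134]
(450, 240) [138 115  81] [ 18 105 138]
(350, 245) [148 151 152] [ 98   7 152]
(450, 202) [151 154 155] [ 98   7 155]
(360, 290) [105 113 115] [ 96  22 115]
(300, 150) [167 165 158] [ 23  14 167]
(315, 267) [107 110 111] [ 98   9 111]
(505, 250) [ 97 105 107] [ 96  24 107]
tan (383.12103271484375, 304.2288513183594) (((257.3824462890625, -246.4908447265625), (151.7360076904297, 221.24612426757812), 21.817598342895508), array([[ 145.83536, -171.9881 ],
       [ 228.06213, -377.38675],
       [ 368.92953, -320.9936 ],
       [ 286.70276, -115.59494]], dtype=float32))
tan (294.7500305175781, 269.2500305175781) (((349.5470886230469, -25.83697509765625), (71.33113098144531, 106.08690643310547), 43.379615783691406), array([[287.19287 , -11.780125],
       [360.05646 , -88.88611 ],
       [411.9013  , -39.893826],
       [339.03772 ,  37.21216 ]], dtype=float32))
tan (317.2450866699219, 186.27655029296875) (((562.6851196289062, -89.33479309082031), (109.64197540283203, 160.490478515625), 6.652740478515625), array([[ 498.93677  ,  -15.980976 ],
       [ 517.5298   , -175.3908   ],
       [ 626.4335   , -162.68861  ],
       [ 607.84045  ,   -3.2787933]], dtype=float32))
grey (208, 114, 163, 117) (((607.1331176757812, -12.198928833007812), (306.61492919921875, 426.5472717285156), 2.8757967948913574), array([[ 443.3186 ,  193.11452],
       [ 464.71887, -232.89555],
       [ 770.94763, -217.51237],
       [ 749.54736,  208.4977 ]], dtype=float32))
```

View pics/crop.png

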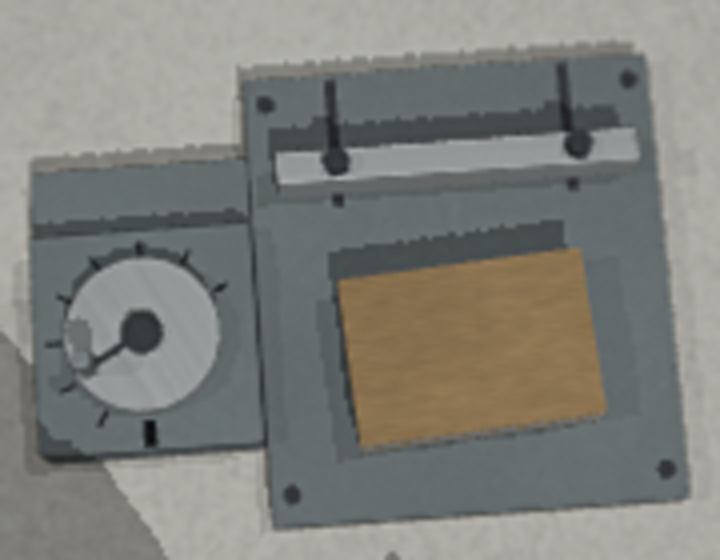

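Run:
```python
from h import *
c=load("top0.npz");f=lambda p:(np.array(p,float)+.5)/4-.5+[200,100]
B=onz(c,f([(242,82),(645,58),(690,495),(273,527)]),.025)[:,:2]
G=np.array([(150,90),(150,-190),(-160,-190),(-160,90)])/1000
g0=G-G.mean(0);b0=B-B.mean(0)
th=np.arctan2((g0[:,0]*b0[:,1]-g0[:,1]*b0[:,0]).sum(),(g0*b0).sum())
R=np.array([[np.cos(th),-np.sin(th)],[np.sin(th),np.cos(th)]]);t=B.mean(0)-R@G.mean(0)
print("bed",B.round(4),"yaw",th,"t",t,"res mm",((G@R.T+t-B)*1000).round(1))
ax=R@[-.03,.165]+t;print("axis",ax,"seen hub",onz(c,f([(142,330)]),.066)[0])
inv=lambda P:(P[:,:2]-t)@R
print("home tick",inv(onz(c,f([(150,433)]),.045)))
print("post base",inv(onz(c,f([(85,365)]),.062)),"post top",inv(onz(c,f([(76,328)]),.097)))
print("bar near edge",inv(onz(c,f([(278,186),(640,158)]),.062)),inv(onz(c,f([(275,154),(634,128)]),.062)))
print("block c",inv(np.array([[.5627,-.0893]])),"rel yaw",np.radians(6.65)-th)
np.savez("g.npz",th=th,t=t,R=R)
```

```text
bed [[ 0.758   0.0585]
 [ 0.7689 -0.2197]
 [ 0.4657 -0.2353]
 [ 0.4505  0.0423]] yaw 0.049718579096448896 t [ 0.61329155 -0.03835556] res mm [[ 0.6  0.5]
 [ 3.7 -1. ]
 [-2.8 -0.8]
 [-1.5  1.3]]
axis [0.57512843 0.1249496 ] seen hub [0.57723677 0.12383693 0.066     ]
home tick [[-0.09276545  0.16457105]]
post base [[-0.04754795  0.2026473 ]] post top [[-0.03007719  0.20231191]]
bar near edge [[ 0.06292918  0.06912899]
 [ 0.06469313 -0.17079518]] [[ 0.0848792   0.06965002]
 [ 0.08545622 -0.16884388]]
block c [[-0.05306087 -0.04836718]] rel yaw 0.06634581616117402
```

Run:
```python
from h import *
c=load("top0.npz");s=load("scene0.npz");g=np.load("g.npz");R,t=g["R"],g["t"]
W=lambda x,y,z:np.r_[R@[x,y]+t,z]
for k in(2,3):
    a=k*np.pi/6;x,y=-.03-.042*np.cos(a),.165+.042*np.sin(a)
    P=[W(x,y,.062),W(x,y,.097)]
    print(k,((proj(c,P)-[200,100]+.5)*4-.5).round(),((proj(s,P)-[230,230]+.5)*6-.5).round())
cv2.imwrite("pics/s.png",cv2.resize(s["color"][230:325,230:350,::-1],(720,570),interpolation=cv2.INTER_CUBIC))
print((proj(s,[W(-.03,.165,.068)])-[230,230])*6)
for k in(2,3):print(k,((proj(s,[W(.055+.004*k,.07,.062),W(.055+.004*k,-.17,.062)]))/.7))
```

```text
2 [[ 87. 370.]
 [ 79. 360.]] [[452. 211.]
 [454. 147.]]
3 [[ 77. 339.]
 [ 69. 328.]] [[428. 244.]
 [430. 180.]]
[[348.48618478 181.72836603]]
2 [[334.05187377 375.46460522]
 [249.99774829 316.35054569]]
3 [[332.30425459 376.63457267]
 [248.27564502 317.2930142 ]]
```

View pics/s.png

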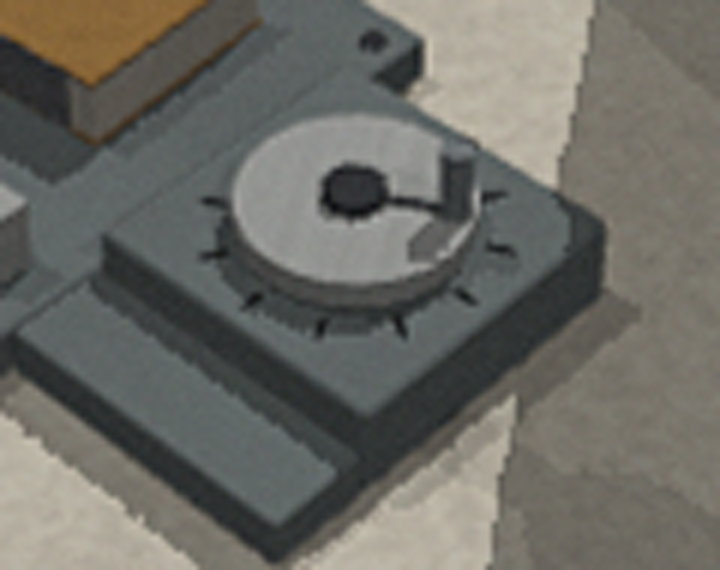

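The scene crop shows the post with its base at (457,212) and top at (460,150). That matches the click 2 prediction, and the bar offset of +8 mm agrees. The light blob beside the post is its shadow. I need three more clicks, so I'll lift over the flask and fly to a point above the post.

```bash
python3 -m inch '[[0,0,-0.03,0],[0,0,-0.03,0],[0,0,-0.03,0],[0,0,0,0]]' 0.03; python3 -m inch '[[-0.0373,-0.0259,0,0],[-0.0373,-0.0259,0,0],[-0.0373,-0.0259,0,0],[-0.0373,-0.0259,0,0],[-0.0373,-0.0259,0,0],[-0.0373,-0.0259,0,0],[-0.0373,-0.0259,0,0],[-0.0373,-0.0259,0,0],[-0.0373,-0.0259,0,0],[-0.0373,-0.0259,0,0],[-0.0373,-0.0259,0,0],[-0.0373,-0.0259,0,0]]'; python3 -m inch '[[0,0,-0,8],[0,0,0,8],[0,0,0.0,8],[0,0,0,8],[0,0,0,2],[0,0,0.03,0],[0,0,0.03,0],[0,0,0.03,0],[0,0,0.03,0],[0,0,0,0],[0,0,0,0]]'
```

```text
t: 0.5
eef_pos: [0.2654, 0.623, 0.3048]
tool_rot: [0.0, 0.2, 0.98, 0.004]
contact_force: [0.1, -0.0, -0.7]
gripper_width: 0.356
grasp_force: 0.0
t: 1.7
eef_pos: [0.5548, 0.1578, 0.2993]
tool_rot: [-0.0, 0.2, 0.98, -0.0]
contact_force: [0.6, 0.6, 0.0]
gripper_width: 0.353
grasp_force: 0.0
t: 2.8
eef_pos: [0.5542, 0.1594, 0.1799]
tool_rot: [-0.0, 0.478, 0.878, -0.001]
contact_force: [0.4, -0.0, 0.6]
gripper_width: 0.355
grasp_force: 0.0
```

```bash
python3 -m inch '[[0,0,0.025,0],[0,0,0.025,0],[0,0,0,0],[0,0,0,0]]' 0.03
python3 - <<'E'
from h import *
from station import bot
s=bot.read_camera("scene")
cv2.imwrite("pics/s2.png",cv2.resize(s["color"][200:325,220:370,::-1],(720,600),interpolation=cv2.INTER_CUBIC))
E
```

```text
t: 3.2
eef_pos: [0.5555, 0.1598, 0.1317]
tool_rot: [0.001, 0.478, 0.878, 0.001]
contact_force: [-0.0, -0.1, 0.7]
gripper_width: 0.35
grasp_force: 0.0
```

View pics/s2.png

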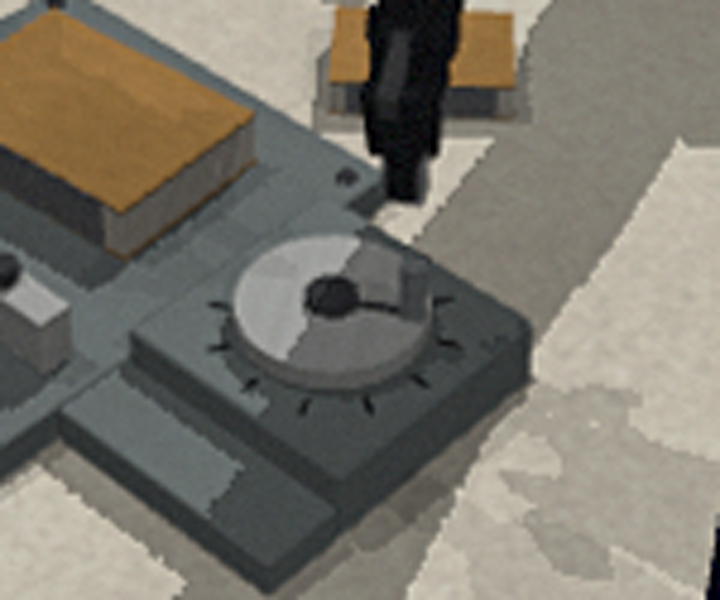

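Run:
```python
from h import *
s=load("scene0.npz")
f=lambda P:((proj(s,P)-[220,200]+.5)*4.8-.5).round()
p=np.array([.5555,.1598]);u=np.array([np.cos(np.radians(33)),np.sin(np.radians(33))])
for z in(.118,.126,.131):print(z,f([np.r_[p+k*u,z] for k in(-.0295,-.015,0,.015,.0295)]).tolist())
print("post", f([[.5541,.1592,.062],[.5541,.1592,.097]]))
```

```text
0.118 [[418.0, 194.0], [413.0, 213.0], [407.0, 232.0], [401.0, 252.0], [395.0, 272.0]]
0.126 [[419.0, 182.0], [413.0, 201.0], [407.0, 220.0], [401.0, 240.0], [396.0, 259.0]]
0.131 [[419.0, 175.0], [414.0, 193.0], [408.0, 212.0], [402.0, 232.0], [396.0, 252.0]]
post [[405. 314.]
 [407. 262.]]
```

Run:
```python
from h import *
from station import bot
s=bot.read_camera("scene");c=bot.read_camera("top");print(bot.get_obs()["eef_pos"],bot.get_obs()["gripper_width"])
a=cv2.resize(s["color"][130:300,220:370,::-1],(450,510));b=cv2.resize(c["color"][100:240,190:290,::-1],(340,476))
b=cv2.copyMakeBorder(b,0,34,0,0,cv2.BORDER_CONSTANT)
P=np.array([[.5555,.1598,.118]])
print((proj(s,P)-[220,130])*3,(proj(c,P)-[190,100])*3.4)
cv2.imwrite("pics/both.png",np.hstack([a,b]))
```

```text
[0.5558308  0.16000313 0.13204861] 0.3490429933194116
[[253.23370138 353.98445024]] [[ 96.28010044 295.55160629]]
```

View pics/both.png

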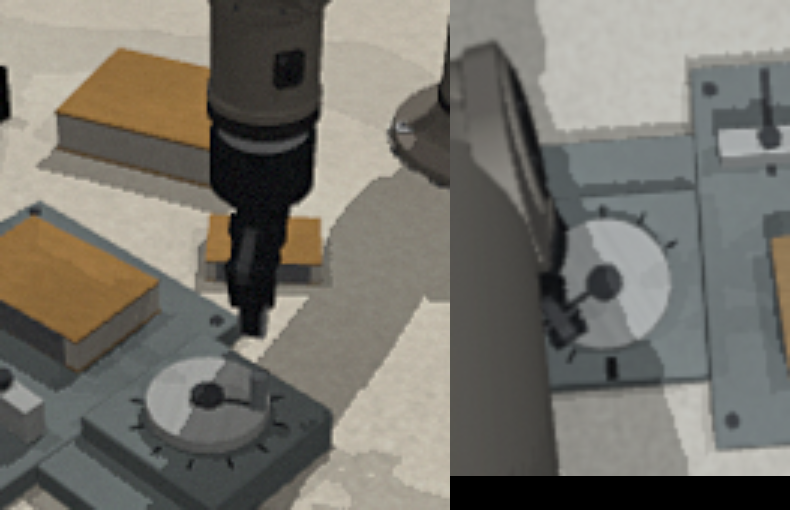

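```bash
cat > low.py <<'E'
from h import *
from station import bot
s0=load("scene0.npz")["color"].max(2).astype(int)
s=bot.read_camera("scene");v=s["color"].max(2).astype(int)
m=((s0-v>30)&(v<60)).astype(np.uint8);m[:150]=0;m[:,:270]=0;m[:,340:]=0
n,l,st,ce=cv2.connectedComponentsWithStats(m)
k=1+st[1:,4].argmax();ys,xs=np.where(l==k)
print("t",bot.get_obs()["t"],"w",bot.get_obs()["gripper_width"],{int(x):int(ys[xs==x].max()) for x in range(xs.min(),xs.max()+1,3)})
E
python3 low.py; python3 -m inch '[[0,0,0,0],[0,0,0,0],[0,0,0,0],[0,0,0,0],[0,0,0,0],[0,0,0,0],[0,0,0,0]]' 0.085; python3 low.py;  python3 -m inch '[[0,0,0,0],[0,0,0,0],[0,0,0,0],[0,0,0,0],[0,0,0,0],[0,0,0,0],[0,0,0,0],[0,0,0,0]]' 0.0; python3 low.py
python3 - <<'E'
from h import *
s=load("scene0.npz");u=np.array([np.cos(np.radians(33)),np.sin(np.radians(33))]);p=np.array([.5555,.1598])
for z in (.118,.131): print(z,proj(s,[np.r_[p+k*u,z] for k in(-.057,-.0425,-.0145,0,.0145,.0425,.057)]).round().tolist())
E
```

```text
t 3.4 w 0.3543056649983508 {289: 167, 292: 194, 295: 221, 298: 231, 301: 241, 304: 241, 307: 237, 310: 231, 313: 212, 316: 199, 319: 196, 322: 193, 325: 169}
t: 4.1
eef_pos: [0.5545, 0.1596, 0.13]
tool_rot: [-0.0, 0.478, 0.878, -0.0]
contact_force: [-0.4, 0.3, -0.1]
gripper_width: 0.992
grasp_force: 0.0
t 4.15 w 0.9966510789336682 {289: 167, 292: 194, 295: 235, 298: 244, 301: 245, 304: 245, 307: 232, 310: 220, 313: 219, 316: 203, 319: 197, 322: 194, 325: 170}
t: 4.95
eef_pos: [0.5545, 0.1596, 0.1301]
tool_rot: [-0.0, 0.478, 0.878, 0.0]
contact_force: [0.5, -0.1, -0.0]
gripper_width: -0.002
grasp_force: 0.0
t 5.0 w -0.002033384051668569 {289: 167, 292: 194, 295: 197, 298: 227, 301: 236, 304: 237, 307: 238, 310: 227, 313: 214, 316: 199, 319: 197, 322: 194, 325: 170}
0.118 [[309.0, 233.0], [308.0, 237.0], [306.0, 244.0], [304.0, 248.0], [303.0, 252.0], [301.0, 260.0], [300.0, 264.0]]
0.131 [[309.0, 229.0], [308.0, 233.0], [306.0, 240.0], [305.0, 244.0], [303.0, 248.0], [301.0, 256.0], [300.0, 260.0]]
```

```bash
python3 - <<'E'
from h import *
from station import bot
print(bot.finger_overhang)
c=bot.read_camera("top");np.savez("tc.npz",**c)
E
python3 -m inch '[[0,0,0,0],[0,0,0,0],[0,0,0,0],[0,0,0,0],[0,0,0,0],[0,0,0,0],[0,0,0,0]]' 0.085 >/dev/null
python3 - <<'E'
from h import *
from station import bot
c=bot.read_camera("top");d=load("tc.npz");s=bot.read_camera("scene")
f=lambda im,o,n:cv2.resize(im[o[1]:o[1]+n,o[0]:o[0]+n,::-1],(390,390),interpolation=cv2.INTER_CUBIC)
p=np.array([.5545,.1596]);u=np.array([np.cos(np.radians(33)),np.sin(np.radians(33))])
P=[np.r_[p+k*u,.12] for k in(-.0425,0,.0425)]
print("top",((proj(c,P)-[195,155])*6.5).round().tolist(),"scene",((proj(s,P)-[270,200])*6.5).round().tolist())
cv2.imwrite("pics/oc.png",np.hstack([f(c["color"],(195,155),60),f(s["color"],(270,200),60)]))
E
```

```text
0.014
top [[212.0, 300.0], [151.0, 209.0], [91.0, 119.0]] scene [[247.0, 233.0], [225.0, 306.0], [202.0, 384.0]]
```

View pics/oc.png

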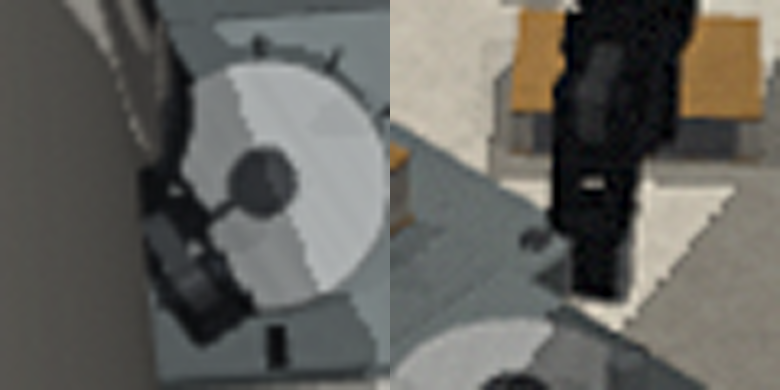

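The open-gripper view shows the tips about 15 px higher in the scene than the nominal overhang predicts, while their horizontal position agrees. I'll descend in guarded steps and check again.

```bash
python3 -m inch '[[0,0,0,0],[0,0,0,0],[0,0,0,0],[0,0,0,0],[0,0,0,0],[0,0,0,0]]' 0.03|head -2; for i in 1; do python3 -m inch '[[0,0,0.01,0],[0,0,0.005,0],[0,0,0.005,0],[0,0,0.005,0],[0,0,0,0]]' 0.03; done; python3 low.py
```

```text
t: 6.45
eef_pos: [0.5545, 0.1596, 0.1301]
t: 6.95
eef_pos: [0.5539, 0.1594, 0.1041]
tool_rot: [-0.0, 0.478, 0.878, -0.001]
contact_force: [0.1, 0.4, -0.4]
gripper_width: 0.353
grasp_force: 0.0
t 7.0 w 0.3507123176477058 {289: 179, 292: 204, 295: 229, 298: 240, 301: 250, 304: 250, 307: 243, 310: 240, 313: 225, 316: 209, 319: 207, 322: 204, 325: 180}
```

```bash
python3 -m inch '[[0,0,0.003,0],[0,0,0.003,0],[0,0,0.003,0],[0,0,0.003,0],[0,0,0,0]]'; python3 low.py;python3 - <<'E'
from h import *
from station import bot
s=bot.read_camera("scene");c=bot.read_camera("top")
f=lambda im,o,n:cv2.resize(im[o[1]:o[1]+n,o[0]:o[0]+n,::-1],(390,390),interpolation=cv2.INTER_CUBIC)
cv2.imwrite("pics/d.png",np.hstack([f(c["color"],(195,155),60),f(s["color"],(260,210),70)]))
E
```

```text
t: 7.5
eef_pos: [0.5542, 0.1595, 0.0926]
tool_rot: [-0.0, 0.478, 0.878, -0.0]
contact_force: [-0.6, -0.2, 0.3]
gripper_width: 0.351
grasp_force: 0.0
t 7.55 w 0.35150212315566326 {289: 183, 292: 209, 295: 236, 298: 244, 301: 253, 304: 254, 307: 247, 310: 244, 313: 225, 316: 213, 319: 211, 322: 207, 325: 183}
```

View pics/d.png

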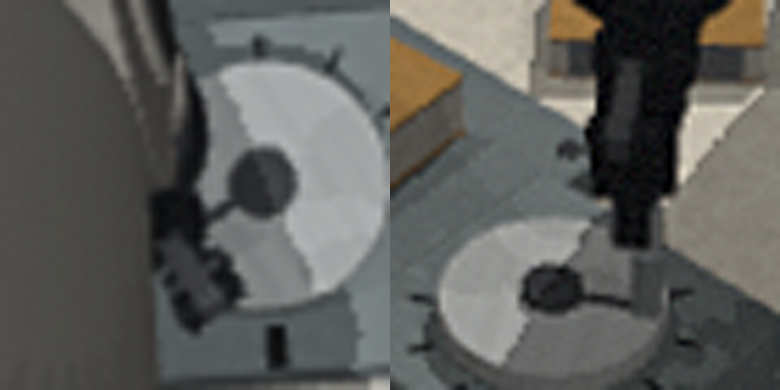

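```bash
python3 -m inch '[[0,0,0,0],[0,0,0,0],[0,0,0,0],[0,0,0,0],[0,0,0,0],[0,0,0,0]]' 0.01 20; python3 low.py
```

```text
t: 8.25
eef_pos: [0.5545, 0.1596, 0.0931]
tool_rot: [-0.0, 0.478, 0.878, -0.0]
contact_force: [0.0, 0.6, 0.2]
gripper_width: 0.113
grasp_force: 0.0
t 8.3 w 0.11810074772525543 {289: 183, 292: 208, 295: 236, 298: 241, 301: 251, 304: 252, 307: 251, 310: 239, 313: 226, 316: 213, 319: 211, 322: 207, 325: 183}
```

```bash
python3 -m inch '[[0,0,0,0],[0,0,0,0],[0,0,0,0],[0,0,0,0],[0,0,0.003,0],[0,0,0.003,0],[0,0,0.003,0],[0,0,0,0]]' 0.03 20; python3 low.py; python3 -m inch '[[0,0,0,0],[0,0,0,0],[0,0,0,0],[0,0,0,0],[0,0,0,0],[0,0,0,0]]' 0.01 20|tail -3
```

```text
t: 9.1
eef_pos: [0.5541, 0.1595, 0.0835]
tool_rot: [-0.0, 0.478, 0.878, -0.0]
contact_force: [-0.2, 0.4, 0.1]
gripper_width: 0.348
grasp_force: 0.0
t 9.15 w 0.34828118696664545 {289: 187, 292: 212, 295: 239, 298: 248, 301: 256, 304: 256, 307: 249, 310: 246, 313: 227, 316: 216, 319: 214, 322: 210, 325: 185}
contact_force: [0.8, -0.8, 0.4]
gripper_width: 0.117
grasp_force: 0.0
```

```bash
for i in 1 2 3; do python3 -m inch '[[0,0.004,0,0],[0,0.004,0,0],[0,0,0,0],[0,0,0,0]]' | egrep "eef|contact"; done; python3 low.py
```

```text
eef_pos: [0.5614, 0.1641, 0.084]
contact_force: [0.6, 0.4, -0.2]
eef_pos: [0.5681, 0.1684, 0.0841]
contact_force: [0.3, 0.2, -0.6]
eef_pos: [0.5748, 0.1727, 0.084]
contact_force: [-0.8, 0.2, 0.2]
t 11.0 w 0.11967806474874526 {286: 155, 289: 218, 292: 220, 295: 252, 298: 255, 301: 261, 304: 260, 307: 256, 310: 237, 313: 225, 316: 221, 319: 218, 322: 195, 325: 158, 328: 155, 331: 150}
```

```bash
python3 -m inch '[[0,-0.008,0,0],[0,-0.008,0,0],[0,-0.008,0,0],[0,0,0,0],[0,0,0,0],[0,0,0,0]]' 0.03|egrep "eef|wid"; for i in 1 2 3; do python3 -m inch '[[0,0,0.002,0],[0,0,0.002,0],[0,0,0.002,0],[0,0,0,0]]' | egrep "t:|eef|contact"; done; python3 low.py;  python3 -m inch '[[0,0,0,0],[0,0,0,0],[0,0,0,0],[0,0,0,0],[0,0,0,0],[0,0,0,0]]' 0.01 20|tail -3
```

```text
eef_pos: [0.5548, 0.1599, 0.0843]
gripper_width: 0.347
t: 12.0
eef_pos: [0.5543, 0.1595, 0.0776]
tool_rot: [-0.0, 0.478, 0.879, -0.0]
contact_force: [-0.8, 0.4, 0.7]
t: 12.4
eef_pos: [0.5543, 0.1596, 0.0718]
tool_rot: [-0.0, 0.478, 0.878, -0.0]
contact_force: [-0.6, -0.4, 1.2]
t: 12.8
eef_pos: [0.5543, 0.1595, 0.0657]
tool_rot: [-0.0, 0.478, 0.878, -0.0]
contact_force: [0.5, -0.2, -0.2]
t 12.85 w 0.34958701072947657 {283: 150, 286: 151, 289: 193, 292: 218, 295: 246, 298: 254, 301: 263, 304: 262, 307: 255, 310: 252, 313: 233, 316: 222, 319: 220, 322: 217, 325: 165, 328: 158, 331: 155}
contact_force: [-3.8, -1.4, 3.9]
gripper_width: 0.148
grasp_force: 19.6
```

The pads now grip the post (force 19.6 N, width about 13 mm). So the tips really are about 35–40 mm higher than nominal. I'll open and go 20 mm deeper, watching the force.

```bash
python3 -m inch '[[0,0,0,0],[0,0,0,0],[0,0,0,0],[0,0,0,0],[0,0,0,0]]' 0.026|egrep "eef|cont|wid"; for i in 1 2 ; do python3 -m inch '[[0,0,0.002,0],[0,0,0.002,0],[0,0,0.002,0],[0,0,0.002,0],[0,0,0.002,0],[0,0,0,0]]' | egrep "t:|eef|contact"; done; python3 low.py
```

```text
eef_pos: [0.5547, 0.1597, 0.0661]
contact_force: [-0.5, -0.7, -0.6]
gripper_width: 0.303
t: 14.55
eef_pos: [0.5543, 0.1595, 0.0557]
tool_rot: [-0.0, 0.478, 0.878, -0.0]
contact_force: [-0.3, 0.4, 0.2]
t: 15.15
eef_pos: [0.5543, 0.1596, 0.0458]
tool_rot: [-0.0, 0.478, 0.878, -0.0]
contact_force: [0.9, -0.6, -0.1]
t 15.2 w 0.30991109521651766 {279: 152, 282: 157, 285: 159, 288: 160, 291: 224, 294: 227, 297: 260, 300: 268, 303: 268, 306: 267, 309: 260, 312: 241, 315: 229, 318: 227, 321: 225, 324: 201, 327: 167, 330: 164, 333: 159, 336: 151}
```

```bash
python3 -m inch '[[-0.0002,0.0044,0,6],[-0.0002,0.0044,0,6],[-0.0002,0.0044,0,6],[-0.0002,0.0044,0,6],[-0.0002,0.0044,0,6]]'|egrep "eef|cont|rot"; python3 -m inch '[[-0.0002,0.0044,0,6],[-0.0002,0.0044,0,6],[-0.0002,0.0044,0,6],[-0.0002,0.0044,0,6],[-0.0002,0.0044,0,6]]'|egrep "eef|cont|rot"; python3 -m inch '[[-0.0002,0.0044,0,6],[-0.0002,0.0044,0,6],[-0.0002,0.0044,0,6],[-0.0002,0.0044,0,6],[-0.0002,0.0044,0,6],[0,0,0,0],[0,0,0,0],[0,0,0,0]]'|egrep "eef|cont|rot"
python3 - <<'E'
from h import *
from station import bot
s=bot.read_camera("scene");c=bot.read_camera("top")
f=lambda im,o,n:cv2.resize(im[o[1]:o[1]+n,o[0]:o[0]+n,::-1],(390,390),interpolation=cv2.INTER_CUBIC)
np.savez("s3.npz",**s);np.savez("t3.npz",**c)
E
```

```text
eef_pos: [0.575, 0.1663, 0.0461]
tool_rot: [-0.0, 0.691, 0.723, -0.0]
contact_force: [-0.5, 0.5, 0.2]
eef_pos: [0.5963, 0.1622, 0.0461]
tool_rot: [-0.0, 0.854, 0.52, -0.0]
contact_force: [0.2, 0.1, 0.6]
eef_pos: [0.6127, 0.1479, 0.0461]
tool_rot: [-0.0, 0.959, 0.284, 0.0]
contact_force: [-0.3, 0.7, -0.6]
```

```bash
python3 -m inch '[[0,0,-0.02,0],[0,0,-0.03,0],[0,0,-0.03,0],[0,0,-0.03,0],[0,0,0,6],[0,0,0,8],[0,0,0,8],[0,0,0,8],[0,0,0,0]]'|egrep "t:|eef|cont|rot"; python3 -m inch '[[-0.019,0.0294,0,0],[-0.019,0.0294,0,0],[-0.019,0.0294,0,0],[-0.019,0.0294,0,0],[-0.019,0.0294,0,0],[-0.019,0.0294,0,0],[-0.019,0.0294,0,0],[-0.019,0.0294,0,0],[0,0,0,0],[0,0,0,0],[0,0,0,0]]' 0.085
python3 - <<'E'
from h import *
from station import bot
c=bot.read_camera("top");s=bot.read_camera("scene");np.savez("t4.npz",**c);np.savez("s4.npz",**s)
hsv=cv2.cvtColor(c["color"],cv2.COLOR_RGB2HSV)
tan=(hsv[...,0]<22)&(hsv[...,1]>90)&(hsv[...,2]>70)
for k in cnts(tan,500,99999):print(cv2.boundingRect(k),rect(c,k,.061)[0])
f=lambda im,x,y,w,h:cv2.resize(im[y:y+h,x:x+w,::-1],(400,400),interpolation=cv2.INTER_CUBIC)
cv2.imwrite("pics/e.png",np.hstack([f(c["color"],200,95,180,180),f(s["color"],150,180,180,180)]))
E
```

```text
t: 18.0
eef_pos: [0.6126, 0.1478, 0.1559]
tool_rot: [0.0, 1.0, 0.025, -0.0]
contact_force: [1.0, 0.0, -0.4]
t: 19.1
eef_pos: [0.4737, -0.0941, 0.1562]
tool_rot: [-0.0, 1.0, 0.027, 0.0]
contact_force: [1.1, -0.1, -0.4]
gripper_width: 0.997
grasp_force: 0.0
(332, 260, 104, 90) ((257.4935607910156, -246.5441131591797), (151.15753173828125, 221.0059814453125), 21.768312454223633)
(106, 219, 15, 86) ((379.0041198730469, 444.11822509765625), (220.91038513183594, 23.56269073486328), 6.607209205627441)
(285, 166, 35, 45) ((559.2791748046875, -55.942771911621094), (107.7157211303711, 92.67375946044922), 6.689797401428223)
```

View pics/e.png

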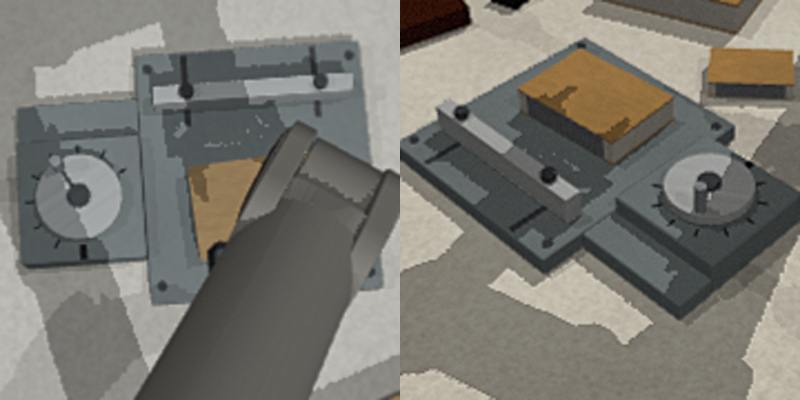

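The top view shows the pointer running from the hub at (78,196) to the post at (57,160), toward the fifth tick. The block's left end is still visible at (190–265, 160–260). I'll check this numerically.

Run:
```python
from h import *
s=load("s4.npz");c=load("t4.npz");A=np.array([.577,.124])
th=.052;R=np.array([[np.cos(th),-np.sin(th)],[np.sin(th),np.cos(th)]])
for k in(4,5,6):
    a=k*np.pi/6;p=A+.042*R@[-np.cos(a),np.sin(a)]
    P=[np.r_[p,.062],np.r_[p,.097]]
    print(k,"scene",((proj(s,P)-[150,180])/.45+[400,0]).round().tolist(),"top",((proj(c,P)-[200,95])/.45).round().tolist())
f=lambda p:np.array(p,float)*.45+[200,95]-.25
t=A-R@[-.03,.165]
print("bar gauge",(onz(c,f([(155,106),(353,94)]),.062)[:,:2]-t)@R)
b0=load("top0.npz");print("bar old",(onz(b0,(np.array([(278,186),(640,158)])+.5)/4-.5+[200,100],.062)[:,:2]-t)@R)
```

```text
4 scene [[717.0, 209.0], [717.0, 185.0]] top [[47.0, 179.0], [42.0, 173.0]]
5 scene [[696.0, 209.0], [696.0, 185.0]] top [[59.0, 166.0], [55.0, 159.0]]
6 scene [[679.0, 202.0], [678.0, 178.0]] top [[76.0, 160.0], [73.0, 153.0]]
bar gauge [[ 0.07081163  0.06828235]
 [ 0.06795777 -0.1678255 ]]
bar old [[ 0.06089054  0.06996282]
 [ 0.06210711 -0.16996474]]
```

The dial is on click 5 in both views. Next I'll descend behind the block, guarded.

```bash
python3 -m inch '[[0,0,0.03,0],[0,0,0.03,0],[0,0,0.03,0],[0,0,0.02,0],[0,0,0,0]]'|egrep "t:|eef|cont"; for i in 1 2 3; do python3 -m inch '[[0,0,0.003,0],[0,0,0.003,0],[0,0,0.003,0],[0,0,0.003,0],[0,0,0,0]]' | egrep "t:|eef|contact"; done
python3 - <<'E'
from h import *
from station import bot
s0=load("scene0.npz")["color"].max(2).astype(int);s=bot.read_camera("scene");v=s["color"].max(2).astype(int)
P=[[.474,-.094,z] for z in(.03,.06,.09)];print(proj(s,P).round())
cv2.imwrite("pics/f.png",cv2.resize(s["color"][90:290,120:340,::-1],(660,600),interpolation=cv2.INTER_CUBIC))
E
```

```text
t: 19.7
eef_pos: [0.4715, -0.0942, 0.0439]
tool_rot: [0.0, 1.0, 0.027, -0.002]
contact_force: [-1.4, -0.5, -0.6]
t: 20.2
eef_pos: [0.4731, -0.0949, 0.0341]
tool_rot: [-0.0, 1.0, 0.026, 0.0]
contact_force: [-0.4, 0.2, -0.3]
t: 20.7
eef_pos: [0.4726, -0.0951, 0.0217]
tool_rot: [-0.0, 1.0, 0.025, -0.0]
contact_force: [-0.3, 0.4, -0.1]
t: 21.2
eef_pos: [0.4727, -0.095, 0.0097]
tool_rot: [-0.0, 1.0, 0.025, -0.0]
contact_force: [-0.0, -0.4, 1.0]
[[260. 216.]
 [260. 208.]
 [259. 199.]]
```

View pics/f.png

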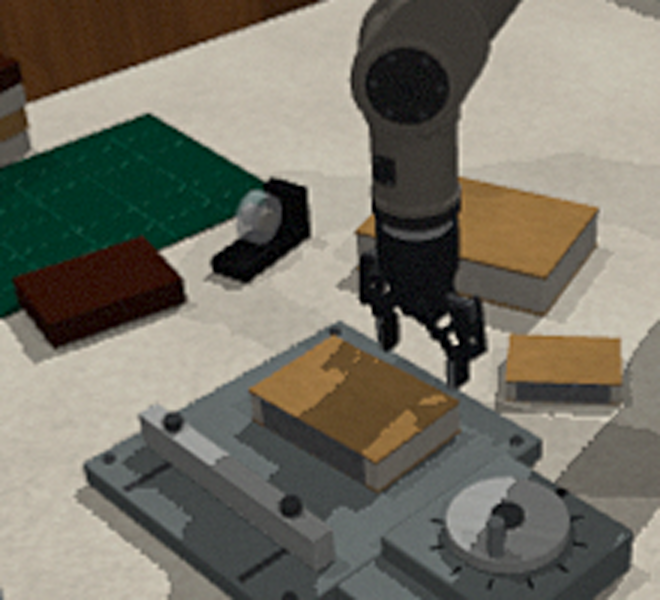

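The fingertips are at (390,345) and (457,385), behind the block's near face and about 47 mm up. I'll go 10 mm lower and push.

```bash
python3 -m inch '[[0,0,0.003,0],[0,0,0.003,0],[0,0,0.004,0],[0,0,0,0]]'| egrep "t:|eef|contact"; python3 -m inch '[[0.005,0,0,0],[0.005,0,0,0],[0.005,0,0,0],[0.005,0,0,0],[0.005,0,0,0],[0.005,0,0,0],[0.005,0,0,0],[0.005,0,0,0]]'| egrep "t:|eef|contact"; python3 -m inch '[[0.005,0,0,0],[0.005,0,0,0],[0.005,0,0,0],[0.005,0,0,0],[0.005,0,0,0],[0.005,0,0,0],[0.005,0,0,0]]'| egrep "t:|eef|contact"
cat > blk.py <<'E'
from h import *
from station import bot
s=bot.read_camera("scene");hsv=cv2.cvtColor(s["color"],cv2.COLOR_RGB2HSV)
tan=(hsv[...,0]<24)&(hsv[...,1]>90)&(hsv[...,2]>40)
m=np.zeros(tan.shape,bool);m[170:320,140:290]=1
th=.052;R=np.array([[np.cos(th),-np.sin(th)],[np.sin(th),np.cos(th)]]);t=np.array([.577,.124])-R@[-.03,.165]
for k in cnts(tan&m,1000,99999):
    (cx,cy),sz,a=rect(s,k,.061)[0];print("gauge xy",(np.array([cx,cy])/1000-t)@R,"size",sz,"rel yaw",np.radians(a)-th)
E
python3 blk.py
```

```text
t: 21.65
eef_pos: [0.4726, -0.095, -0.0004]
tool_rot: [-0.0, 1.0, 0.025, -0.0]
contact_force: [0.5, -1.0, -0.1]
t: 22.45
eef_pos: [0.5127, -0.0931, -0.0002]
tool_rot: [0.0, 1.0, 0.025, -0.0]
contact_force: [-1.4, 0.0, -1.9]
t: 23.15
eef_pos: [0.5483, -0.0912, 0.0001]
tool_rot: [-0.0, 1.0, 0.025, -0.0]
contact_force: [-3.5, -0.4, -1.0]
gauge xy [-0.00522028 -0.04925941] size (113.41097259521484, 162.26736450195312) rel yaw -0.0016010287567414724
```

```bash
python3 -m inch '[[0.004,0,0,0],[0.004,0,0,0],[0.004,0,0,0],[0.003,0,0,0],[0,0,0,0]]'| egrep "t:|eef|contact"; for i in 1 2; do python3 -m inch '[[0.001,0,0,0],[0.001,0,0,0],[0.001,0,0,0]]'| egrep "eef|contact"; done; python3 blk.py
```

```text
t: 23.7
eef_pos: [0.5638, -0.0904, 0.0002]
tool_rot: [0.0, 1.0, 0.026, 0.001]
contact_force: [-0.6, 0.3, -0.7]
eef_pos: [0.5647, -0.0904, 0.0001]
contact_force: [-4.8, -1.2, 4.1]
eef_pos: [0.5687, -0.0902, 0.0001]
contact_force: [-4.6, -0.0, 0.9]
gauge xy [ 0.01507608 -0.0492065 ] size (111.92339324951172, 162.67926025390625) rel yaw 0.0010262587212165608
```

```bash
for i in 1 2 3 4; do python3 -m inch '[[0.001,0,0,0],[0.0005,0,0,0],[0,0,0,0]]'| egrep "eef|contact"; done; python3 blk.py
```

```text
eef_pos: [0.5697, -0.0902, 0.0]
contact_force: [-6.1, -0.2, 3.4]
eef_pos: [0.5696, -0.0901, -0.0]
contact_force: [-10.9, -1.0, 7.3]
eef_pos: [0.5695, -0.0901, -0.0002]
contact_force: [-14.2, 0.4, 12.0]
eef_pos: [0.5694, -0.09, -0.0004]
contact_force: [-18.8, 0.2, 14.3]
gauge xy [ 0.01560037 -0.0494549 ] size (111.23016357421875, 162.2451171875) rel yaw -0.0012251069241199716
```

The advance has stopped and the force has risen to about 19 N, so the spine is bearing on the bar. I'll back off, clear the view and verify.

```bash
python3 -m inch '[[-0.002,0,0,0],[-0.004,0,0,0],[-0.01,0,0,0],[-0.02,0,0,0],[-0.02,0,0,0],[-0.02,0,0,0],[0,0,-0.03,0],[0,0,-0.04,0],[0,0,-0.04,0],[0,0,-0.04,0],[0,0,0,0]]'| egrep "t:|eef|contact"; python3 -m inch '[[0,0.04,0,0],[0,0.04,0,0],[0,0.04,0,0],[0,0.04,0,0],[0,0.04,0,0],[0,0.04,0,0],[0,0,0,0],[0,0,0,0]]'| egrep "t:|eef|contact"; python3 blk.py
python3 - <<'E'
from h import *
from station import bot
c=bot.read_camera("top");s=bot.read_camera("scene")
hsv=cv2.cvtColor(c["color"],cv2.COLOR_RGB2HSV);tan=(hsv[...,0]<22)&(hsv[...,1]>90)&(hsv[...,2]>60)
for k in cnts(tan,500,99999):print(rect(c,k,.061)[0])
f=lambda im,x,y,w,h:cv2.resize(im[y:y+h,x:x+w,::-1],(400,400),interpolation=cv2.INTER_CUBIC)
cv2.imwrite("pics/g.png",np.hstack([f(c["color"],200,95,180,180),f(s["color"],140,200,130,130)]))
E
```

```text
t: 26.7
eef_pos: [0.5027, -0.0946, 0.1546]
tool_rot: [-0.0, 1.0, 0.025, 0.005]
contact_force: [0.4, -0.4, -0.4]
t: 27.5
eef_pos: [0.5107, -0.3344, 0.1496]
tool_rot: [0.0, 1.0, 0.024, 0.0]
contact_force: [0.6, -0.4, -0.1]
gauge xy [ 0.01668124 -0.04944557] size (109.12472534179688, 162.24929809570312) rel yaw -0.0006603045523738069
((223.5622100830078, -259.6861572265625), (79.96907806396484, 220.68768310546875), 22.470571517944336)
((379.03216552734375, 443.9162292480469), (220.91236877441406, 23.158517837524414), 6.729304313659668)
((636.4715576171875, -89.3387451171875), (108.6664047241211, 160.4431915283203), 2.745398998260498)
```

View pics/g.png

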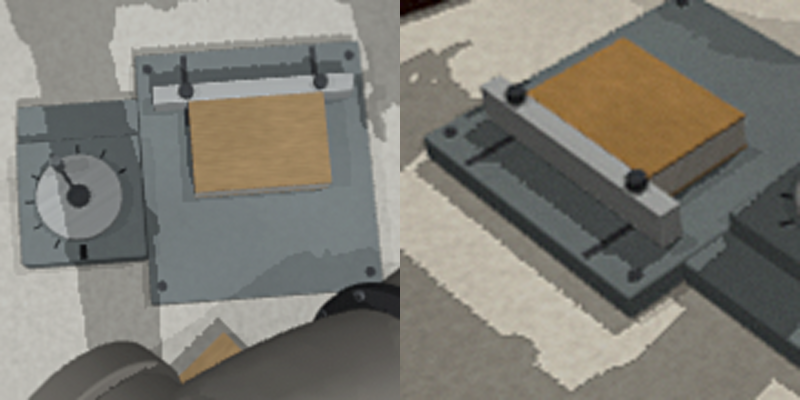

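The block's spine meets the bar at (190–325, 95–100), square and centred within the bar's length, and the dial still points to the fifth tick. The robot is clear of everything.

```bash
python3 -c "
from station import bot
print(bot.hand_in())"
```

```text
the job is handed in; nothing more can be done
None
```

I turned the dial from click 2 to click 5 and pushed the block flat along the bed until its spine rested square against the gauge bar. The last pictures show both still in place and the arm clear, and the job was handed in at about 28 s; `hand_in()` returned no verdict.

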